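# Turn the glue warmer up four clicks

## Task

Turn the glue warmer up by exactly four clicks from where its dial stands now: with a fingertip, push the dial's orange lug clockwise (seen from above), count the clicks, do not go past the fourth, and leave the dial resting in that click. Only push: do not pinch the lug between the fingers, and leave the glue jar, brush, tuning peg and rosin block where they are.

Things in the scene. Friction and masses are not known exactly. Their poses are not given: they have to be found in the camera images.
- warmer: Glue warmer, fixed: a green box 130 (its x) x 280 (its y) x 52 mm tall. Origin at the centre of its underside on the worktop; x to its back, y to its left, z up. The dial is on the left half of its flat top, axis at y = +68 mm; the glue jar stands in a well 30 mm deep in the right half, at y = -72 mm.
- dial_axis (a point): Point on the dial's vertical turning axis at the level of the dial's flat upper face, 66 mm above the worktop. The dial is a black disc, 92 mm in diameter, 14 mm thick, on the warmer's top. Axes as the warmer's.
- dial (a joint): Dial angle in rad; grows clockwise seen from above (hotter). Eleven click stops every 0.349 rad (20 deg), 0 to 3.491, a tick each; end stops just beyond. Starts in one of the first four. At 0 the lug points 110 deg counterclockwise from the warmer's x axis. About 3 N on the lug leaves a stop; some 12 deg on, the dial snaps by itself into the next stop, ahead of the finger, and stays there.
- lug_tip (a point): Top outer end of the orange lug, on its centre line (white line on top), 45 mm from the dial's axis and 90 mm above the worktop; turns with the dial, x pointing outward along the lug. The lug is a radial rib on the dial, from 16 to 44 mm from the axis, 18 mm wide, rising 24 mm above the disc's upper face.
- lug_push_side: Counterclockwise half of the orange lug, 28 x 9 x 24 mm (x outward along the lug); origin at the centre of its underside. Its outer long face, at y = +4.5 mm, is the one to push on.
- lug_lead_side: Clockwise half of the orange lug, 28 x 9 x 24 mm; origin at the centre of its underside. Its outer long face, at y = -4.5 mm, leads when the dial is turned up. A pinch would press on both halves at once.
- glue_jar: Jar of amber glue with a grey lid, 67 mm in diameter, 90 mm tall, standing loose in the warmer's well, its top 112 mm above the worktop. Origin at the centre of its underside. Leave alone.
- glue_brush: Glue brush, 21 x 166 x 17 mm, lying loose in front of the warmer. Origin at the centre of its underside. Leave alone.
- tuning_peg: Turned wooden tuning peg, 21 x 112 x 19 mm, lying loose behind the warmer. Origin at the centre of its underside. Leave alone.
- rosin_block: Cake of brown rosin on its box, 36 x 52 x 22 mm, loose behind the warmer. Origin at the centre of its underside. Leave alone.

How it is judged (in metres and radians):
On the way, in this order (a step that is already met when the one before it is completed fails the run):
1. a fingertip pushes on the counterclockwise side of the lug (contact force between the fingers and lug_push_side above 0.5 N and distance of lug_tip from where it was at the start of the episode below 0.05 m), for 0.04 s.
2. the dial has come to the fourth click (distance of lug_tip from where it was at the start of the episode above 0.0535 m), for 0.1 s.
At the end, for the whole second after the job is handed in: The dial rests in the fourth stop clockwise from its starting stop (80 degrees on, within about 6 degrees: the lug's tip 53.5 to 61.8 mm in a straight line from its start), and jar (15 mm), brush, peg and rosin (20 mm) are where they were (distance of lug_tip from where it was at the start of the episode between 0.0535 and 0.0618 m and value of joint dial between 1.27 and 2.57 rad and velocity of joint dial between -0.05 and 0.05 rad/s and distance of glue_jar from where it was at the start of the episode below 0.015 m and distance of each of glue_brush, tuning_peg, rosin_block from where it was at the start of the episode below 0.02 m); the robot touches nothing.
It fails at once if the dial is turned past the fourth click (distance of lug_tip from where it was at the start of the episode above 0.0645 m).
It fails at once if the lug is pinched between the fingers (contact force between the fingers and lug_push_side above 1 N and contact force between the fingers and lug_lead_side above 1 N).
It fails at once if the glue jar is lifted or shoved (distance of glue_jar from where it was at the start of the episode above 0.015 m).
It fails at once if brush, tuning peg or rosin block is moved or lifted (distance of any of glue_brush, tuning_peg, rosin_block from where it was at the start of the episode above 0.02 m).
It also fails if it takes over 48 s, if anything falls off the work surface, if the arm or the gripper's body presses on something with over 40 N, if the wrist force passes 120 N, or if a joint passes its speed limit or range.

## Robot

A 6-joint arm with a two-finger parallel gripper is mounted at the origin on the work surface; the furniture and walls round the work are solid. World frame = base frame: x ahead of the robot, y to its left, z up, the work surface at z = 0. Lengths are in mm, angles in rad, forces in N, time in s.
With the tool pointing down it reaches from about 300 to 750 mm from the base axis. Payload 8.5 kg.
Tool frame: the origin (TCP) lies on the front face of the gripper's body, between the roots of the fingers; the fingertips stand 73 mm ahead of it and the grasp point (between the pads) lies 54 mm ahead of it; z points along the fingers, y is the line along which they close (so a half turn about z gives the same grasp; the last joint's range is limited). The gripper opens to 85 mm and grips with 20 to 120 N. Pads are 22 mm wide; open, the fingers measure 114 mm over their backs; the gripper's body (76 mm by 85 mm) begins 54 mm behind the grasp point. The pads swing forward as they close: fully open they stand 13 mm farther back than shut.
Start: joints at [1.106, 0.381, 1.297, -0, 1.464, -0.215], TCP at [135.958, 532.913, 303.922] pointing down, gripper open.
Joint ranges: [-3.11, 3.11], [-0.89, 2.33], [0.22, 2.48], [-1.42, 4.56], [0.17, 2.85], [-2.88, 2.88]. Speed limits (rad/s): [2.39, 2.39, 3.14, 3.14, 3.14, 3.14].

## Interface

Orientations are given as a unit quaternion [w, x, y, z].
In Python, from cell import robot gives the robot as it stands.
- The arm moves only by the tool arm_command, never from a script. Its argument "commands" is a list of rows, each a list of 3 entries, a list of its own where there are three numbers: the closure, from -1 (fully open) to 1 (shut), then the shift along the tool's x, y, z in m, then the turn about the tool's z in rad. In form: [[fingers, [tx, ty, tz], twist], ...]. A call has 1 to 12 rows; each row shifts and turns the commanded pose from where the row before left it, along the tool's axes as they then stand; what a row does not reach is not made up. A row lasts 1/12 s, in which the tool goes at most 41.7 mm and 7.16 degrees, less where a joint would pass 70% of its speed; a pose out of reach is approached as far as the arm can. A call with a gripper value outside its range is refused whole. The fingers move at their own pace and stop on an object; "squeeze" is the grip in N (left out, the last holds). Time passes only in rows, so rows that do not move let the fingers close. It gives the time, the measured TCP pose, the force, the opening and the grip force at its end, in the units of the state.
- robot.read_state(): the state, without advancing time (a new reading comes with each control period).
- robot.snapshot(name): name is "scene" or "top" or "wrist"; returns the picture (400x640x3 uint8, red, green, blue); there is no depth.
- robot.camera_info(name): a dict with "fx", "fy", "cx", "cy" (pixels), "D" ([k1, k2, p1, p2, k3] as OpenCV has them; the pictures are not rectified), "world_from_camera" (4x4, takes a point from camera to world coordinates). Camera axes: x right, y up, looking along -z (the intrinsics and any distortion apply to the point x, -y, -z); pixel columns grow to the right and rows downward; lengths in mm; the calibration is good to about 2 mm. A picture is of the moment at which its call begins: read the wrist's pose just before it. camera_info takes no time and is no camera call; for the wrist camera it gives the pose at the moment of the call.
- robot.sign_off(): hands the job in; it is judged then, once.
The state is a dict: "time": time; "joints": joint angles; "joint_vel": joint speeds; "joint_efforts": joint torques, N m; "position": TCP position; "eef_rot": TCP orientation; "wrist_force": force on the tool from outside, world axes, zero at the start; "moment": the same for the moment, N m; "finger_gap": finger opening in mm; "grasp_force": force on a finger pad.
Only numpy, scipy, OpenCV 4.12 (cv2) and the standard library are available. Lean on these libraries where they do the work, as an engineer would, in place of code of your own. Each camera call takes 0.05 s, during which the arm holds its last target. There are 200 camera calls.

## Working session

There is one attempt and no reset: what is moved stays moved. The work goes in short steps, Python scripts to look and compute and a tool call to move; the robot and the scene stay as the last step left them, time stands still between calls to the robot, and variables do not carry over. Pictures are saved under pics/ and viewed, at most 10 in all, crops included, and the job is handed in when it is done.

Besides the shell and the picture viewer there is one more tool, called as name(argument=value, ...) on one line, values as JSON. arm_command: Moves the arm, as the interface text tells. Its arguments: {"type":"object","properties":{"commands":{"type":"array"},"squeeze":{"type":"number"}},"required":["commands"]}

```bash
mkdir -p pics; cat > h.py <<'E'
import numpy as np, cv2
from cell import robot
def ray(info,uv):
    K=np.array([[info['fx'],0,info['cx']],[0,info['fy'],info['cy']],[0,0,1]],float)
    p=cv2.undistortPoints(np.array(uv,float).reshape(-1,1,2),K,np.array(info['D'],float)).reshape(-1,2)
    T=np.array(info['world_from_camera'],float)
    d=np.c_[p[:,0],-p[:,1],-np.ones(len(p))]@T[:3,:3].T
    return T[:3,3],d
def plane(info,uv,z):
    o,d=ray(info,uv); return o+d*((z-o[2])/d[:,2])[:,None]
def blobs(img,lo,hi,n=3):
    m=cv2.inRange(cv2.cvtColor(img,cv2.COLOR_RGB2HSV),lo,hi)
    k,l,s,c=cv2.connectedComponentsWithStats(m)
    o=np.argsort(-s[1:,4])[:n]+1
    return [(s[i],c[i],l==i) for i in o]
E
python3 - <<'E'
from h import *
ims=[]
for n in("top","scene"):
    im=robot.snapshot(n); cv2.imwrite(f"pics/{n}0.png",im[:,:,::-1]); i=robot.camera_info(n)
    print(n,{k:np.round(v,2).tolist() for k,v in i.items()})
    for s,c,m in blobs(im,(5,170,150),(20,255,255)): print(s,c)
s=robot.read_state();print(s)
E
```

```text
top {'fx': 509.78, 'fy': 509.78, 'cx': 323.85, 'cy': 198.08, 'D': [-0.01, 0.0, 0.0, 0.0, 0.0], 'world_from_camera': [[-0.01, 0.98, -0.18, 366.53], [-1.0, -0.01, -0.01, 84.53], [-0.02, 0.18, 0.98, 1015.84], [0.0, 0.0, 0.0, 1.0]]}
[342 181  10  13  48] [346.25 187.  ]
[347 179   9  12  37] [351.54054054 184.18918919]
scene {'fx': 387.7, 'fy': 387.7, 'cx': 317.83, 'cy': 192.51, 'D': [0.02, 0.0, 0.0, 0.0, 0.0], 'world_from_camera': [[0.89, 0.31, -0.34, 254.7], [-0.46, 0.61, -0.65, -476.42], [0.01, 0.73, 0.68, 672.84], [0.0, 0.0, 0.0, 1.0]]}
[328 195   8   8  22] [332.18181818 199.        ]
[365 222   2   2   4] [365.5 222.5]
[326 200   1   1   1] [326. 200.]
{'time': 0.1, 'joints': array([ 1.10570917e+00,  3.81117705e-01,  1.29814414e+00, -3.33186704e-05,
        1.46361862e+00, -2.15291451e-01]), 'joint_vel': array([-8.59661170e-05, -2.90282948e-03, -2.12888527e-03,  6.63730273e-04,
       -1.14816118e-03, -2.92436046e-04]), 'joint_efforts': array([ 3.91834808e-03, -4.49222660e+01, -2.31659228e+01, -1.36134836e-04,
        3.59368685e-03,  1.69126417e-05]), 'position': array([135.88879417, 532.77263353, 303.39309792]), 'eef_rot': array([-1.99235387e-04,  1.24571576e-01,  9.92210415e-01, -6.12529827e-04]), 'wrist_force': array([ 0.69763382, -0.50621796, -0.01299833]), 'moment': array([ 0.06093747, -0.03245189,  0.00850302]), 'grasp_force': 0.0, 'finger_gap': 85.67210181868654}
```

View pics/top0.png

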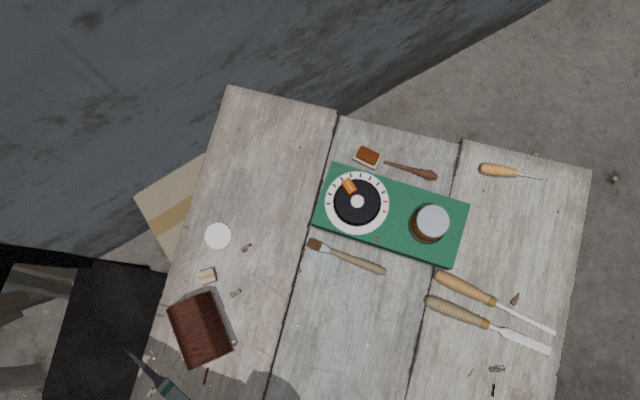

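View pics/scene0.png

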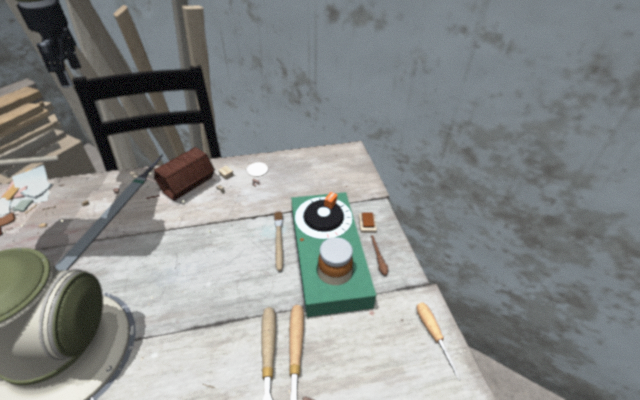

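The top view shows the dial around (357,202), the lug towards the upper left at (348,186), and the warmer tilted about 17° with the jar at (432,222). The scene view agrees with this. Next I'll compute the axis, yaw and lug stop.

```bash
cat > m.py <<'E'
from h import *
def measure(n,im,i):
    g=blobs(im,(60,90,40),(95,255,255),1)[0][2].astype(np.uint8)
    cs=cv2.findContours(g,cv2.RETR_EXTERNAL,cv2.CHAIN_APPROX_NONE)[0]
    r=cv2.minAreaRect(plane(i,max(cs,key=len),52)[:,:2].astype(np.float32))
    print(n,"green rect",r)
    # white ring: bright, low saturation near dial
    lug=[b for b in blobs(im,(4,120,110),(22,255,255),8)]
    for s,c,m in lug: print("orange",s[4],c.round(1),plane(i,[c],85)[0].round(1)) if s[4]>15 else 0
E
python3 - <<'E'
from m import *
for n in("top","scene"):
    im=cv2.imread(f"pics/{n}0.png")[:,:,::-1].copy(); i=robot.camera_info(n); measure(n,im,i)
    hsv=cv2.cvtColor(im,cv2.COLOR_RGB2HSV)
    u0,v0=(357,202) if n=="top" else (323,216)
    m=cv2.inRange(hsv,(0,0,0),(180,255,70))
    k,l,s,c=cv2.connectedComponentsWithStats(m)
    for j in range(1,k):
        if s[j,4]>150 and abs(c[j]-[u0,v0]).max()<15:
            cs=cv2.findContours((l==j).astype(np.uint8),cv2.RETR_EXTERNAL,cv2.CHAIN_APPROX_NONE)[0]
            hull=cv2.convexHull(max(cs,key=len)); print("black",s[j],c[j])
            e=cv2.minEnclosingCircle(plane(i,hull,66)[:,:2].astype(np.float32)); print("disc",e)
    m=cv2.inRange(hsv,(0,0,170),(180,50,255)); k,l,s,c=cv2.connectedComponentsWithStats(m)
    for j in range(1,k):
        if s[j,4]>20 and abs(c[j]-[u0,v0]).max()<20:
            cs=cv2.findContours((l==j).astype(np.uint8),cv2.RETR_EXTERNAL,cv2.CHAIN_APPROX_NONE)[0]
            print("white",s[j],c[j].round(1),plane(i,[c[j]],66)[0].round(1),cv2.minEnclosingCircle(plane(i,max(cs,key=len),52)[:,:2].astype(np.float32)))
im=cv2.imread("pics/top0.png")[140:280,290:490]; cv2.imwrite("pics/c.png",cv2.resize(im,None,fx=4,fy=4,interpolation=2))
E
```

```text
top green rect ((512.2963256835938, -26.602752685546875), (278.89971923828125, 132.0095977783203), 71.17247772216797)
orange 232 [367.3 154.5] [621.3  15.9  85. ]
orange 118 [348.8 186. ] [561.1  51.9  85. ]
orange 51 [492.  301.4] [ 347.9 -199.5   85. ]
orange 48 [485.2 324. ] [ 308.9 -184.8   85. ]
black [ 334  180   47   46 1365] [357.28571429 203.96996337]
disc ((533.831298828125, 36.926815032958984), 44.1888313293457)
white [ 325  171   64   64 1237] [356.5 204.9] [528.5  37.3  66. ] ((535.8942260742188, 36.571502685546875), 61.71150588989258)
white [351 195  12  13 121] [356.7 200.8] [536.3  36.7  66. ] ((538.7838134765625, 35.55535888671875), 12.235250473022461)
scene green rect ((497.1938171386719, -79.87577819824219), (214.6307373046875, 128.24441528320312), 71.09771728515625)
orange 126 [367.7 219.2] [601.8 -38.4  85. ]
orange 106 [330.1 268. ] [ 474.  -110.7   85. ]
orange 95 [330. 200.] [559.1  46.7  85. ]
orange 49 [267.3 371.7] [ 302.6 -231.8   85. ]
orange 43 [294.6 368.6] [ 340.3 -246.    85. ]
black [304 201  39  30 718] [322.93454039 217.22980501]
disc ((533.2247924804688, 30.01816749572754), 44.05030822753906)
white [318 207  12  10  93] [323.4 211.3] [539.3  39.1  66. ] ((545.3036499023438, 51.098968505859375), 14.3488187789917)
```

View pics/c.png

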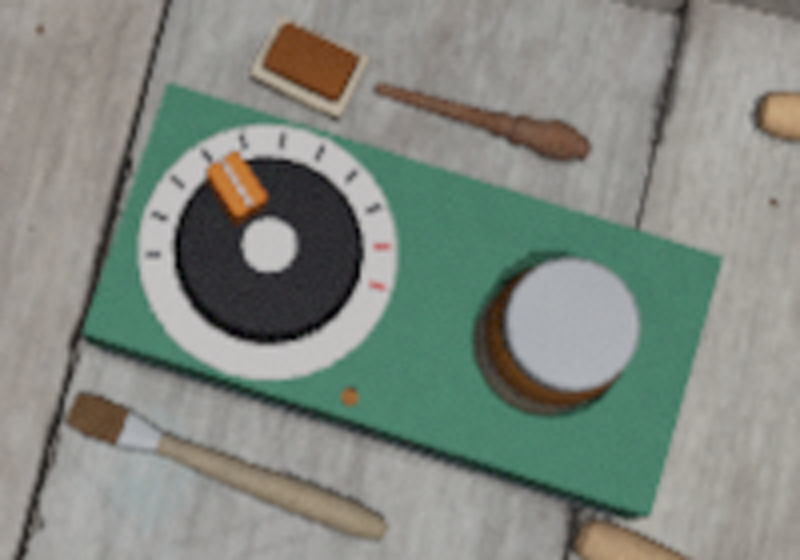

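arm_command(commands=[[1, [-0.028, -0.0186, 0.0057], 0], [1, [-0.028, -0.0186, 0.0057], 0], [1, [-0.028, -0.0186, 0.0057], 0], [1, [-0.028, -0.0186, 0.0057], 0], [1, [-0.028, -0.0186, 0.0057], 0], [1, [-0.028, -0.0186, 0.0057], 0], [1, [-0.028, -0.0186, 0.0057], 0], [1, [-0.028, -0.0186, 0.0057], 0], [1, [-0.028, -0.0186, 0.0057], 0], [1, [-0.028, -0.0186, 0.0057], 0], [1, [-0.028, -0.0186, 0.0057], 0], [1, [-0.028, -0.0186, 0.0057], 0]])

```text
time: 1.1
position: [407.1, 232.1, 235.1]
eef_rot: [-0.0, 0.125, 0.992, -0.0]
wrist_force: [0.2, 1.2, -0.3]
finger_gap: -0.1
grasp_force: 0.0
```

arm_command(commands=[[1, [-0.028, -0.0186, 0.0057], 0], [1, [-0.028, -0.0186, 0.0057], 0], [1, [-0.028, -0.0186, 0.0057], 0], [1, [-0.028, -0.0186, 0.0057], 0], [1, [-0.028, -0.0186, 0.0057], 0], [1, [-0.028, -0.0186, 0.0057], 0], [1, [0, 0, 0], -0.12], [1, [0, 0, 0], -0.12], [1, [0, 0, 0], -0.12], [1, [0, 0, 0], -0.12], [1, [0, 0, 0], -0.12], [1, [0, 0, 0], -0.12]])

```text
time: 2.1
position: [541.4, 83.9, 201.0]
eef_rot: [-0.0, -0.236, 0.972, 0.0]
wrist_force: [0.2, 0.1, -0.4]
finger_gap: 0.1
grasp_force: 0.0
```

arm_command(commands=[[1, [0, 0, 0], -0.07], [1, [0, 0, 0], 0]])

```text
time: 2.27
position: [541.4, 83.9, 201.0]
eef_rot: [-0.0, -0.268, 0.963, 0.0]
wrist_force: [0.6, 0.0, -0.0]
finger_gap: -0.2
grasp_force: 0.0
```

```bash
python3 - <<'E'
from m import *
for n in("wrist","scene"):
    i=robot.camera_info(n); im=robot.snapshot(n); cv2.imwrite(f"pics/{n}1.png",im[:,:,::-1])
    print(np.round(i['world_from_camera'],2)); 
    for s,c,m in blobs(im,(4,120,110),(22,255,255),4): print(s,c,plane(i,[c],85)[0])
E
```

```text
[[-5.2000e-01 -8.1000e-01 -2.7000e-01  4.7286e+02]
 [ 8.6000e-01 -4.9000e-01 -1.6000e-01  4.1410e+01]
 [ 0.0000e+00 -3.2000e-01  9.5000e-01  2.7073e+02]
 [ 0.0000e+00  0.0000e+00  0.0000e+00  1.0000e+00]]
[ 147  219   55   55 1533] [173.34377038 246.30071755] [596.22845324  18.22732396  85.        ]
[ 235  198   35   56 1419] [252.06131078 226.6744186 ] [561.99273806  51.25546232  85.        ]
[253  16  14  15 168] [259.38095238  22.79166667] [467.54392875   5.4620445   85.        ]
[ 30 109  20  15 119] [ 39.97478992 116.14285714] [563.6483926  -70.36827463  85.        ]
[[ 8.9000e-01  3.1000e-01 -3.4000e-01  2.5470e+02]
 [-4.6000e-01  6.1000e-01 -6.5000e-01 -4.7642e+02]
 [ 1.0000e-02  7.3000e-01  6.8000e-01  6.7284e+02]
 [ 0.0000e+00  0.0000e+00  0.0000e+00  1.0000e+00]]
[319 259  27  16 150] [330.38       268.37333333] [ 474.01875517 -111.71394003   85.        ]
[325 193  12  15  92] [330.4673913  199.92391304] [560.24246936  46.47805001  85.        ]
[363 216  11  11  90] [368.27777778 221.77777778] [598.97056888 -44.97870175  85.        ]
[268 369   4   7  17] [269.35294118 371.52941176] [ 305.32506225 -232.88005021   85.        ]
```

View pics/wrist1.png

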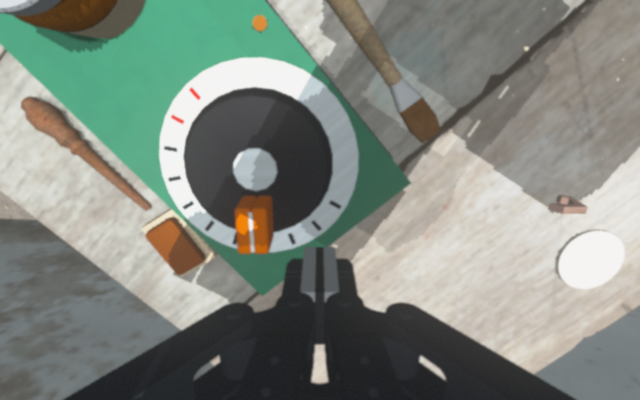

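The wrist view shows the lug at (254,225) and the shut fingertips at (319,270), on its counterclockwise side. I'll lower and approach.

arm_command(commands=[[1, [0, 0, 0.011], 0], [1, [0, 0, 0.011], 0], [1, [0, 0, 0.011], 0], [1, [0, 0, 0.011], 0], [1, [0, 0, 0.011], 0], [1, [0, 0, 0], 0], [1, [0, -0.005, 0], 0], [1, [0, -0.004, 0], 0], [1, [0, 0, 0], 0]])

```text
time: 3.12
position: [547.0, 75.4, 147.1]
eef_rot: [0.001, -0.266, 0.964, -0.0]
wrist_force: [0.0, -0.7, 0.2]
finger_gap: 0.0
grasp_force: 0.0
```

arm_command(commands=[[1, [0, -0.002, 0], 0], [1, [0, 0, 0], 0]])

```text
time: 3.28
position: [547.5, 74.2, 146.7]
eef_rot: [0.0, -0.267, 0.964, -0.0]
wrist_force: [0.9, -0.7, 0.4]
finger_gap: -0.1
grasp_force: 0.0
```

arm_command(commands=[[1, [0, -0.002, 0], 0], [1, [0, 0, 0], 0]])

```text
time: 3.45
position: [548.4, 72.6, 146.5]
eef_rot: [0.0, -0.267, 0.964, -0.0]
wrist_force: [0.4, -0.2, 0.3]
finger_gap: 0.2
grasp_force: 0.0
```

arm_command(commands=[[1, [0, -0.002, 0], 0], [1, [0, 0, 0], 0]])

```text
time: 3.62
position: [549.3, 71.1, 146.4]
eef_rot: [-0.0, -0.267, 0.964, 0.0]
wrist_force: [-0.3, 1.3, 0.7]
finger_gap: -0.0
grasp_force: 0.6
```

arm_command(commands=[[1, [0, -0.002, 0], 0], [1, [0, 0, 0], 0]])

```text
time: 3.78
position: [550.4, 69.7, 146.4]
eef_rot: [0.0, -0.267, 0.964, 0.0]
wrist_force: [0.6, 2.3, 1.1]
finger_gap: 0.2
grasp_force: 1.3
```

arm_command(commands=[[1, [0, -0.001, 0], 0], [1, [0, 0, 0], 0]])

```text
time: 3.95
position: [551.0, 68.7, 146.4]
eef_rot: [0.0, -0.267, 0.964, 0.0]
wrist_force: [0.9, 2.1, 0.4]
finger_gap: 0.2
grasp_force: 0.8
```

arm_command(commands=[[1, [-0.0009, -0.0015, 0], 0.05], [1, [-0.0009, -0.0015, 0], 0.05], [1, [0, 0, 0], 0]])

```text
time: 4.2
position: [554.1, 66.4, 146.3]
eef_rot: [-0.0, -0.217, 0.976, -0.0]
wrist_force: [-0.0, -0.2, -1.2]
finger_gap: -0.0
grasp_force: 0.0
```

```bash
cat > look.py <<'E'
import sys
from m import *
n=sys.argv[1]
for n in("wrist","scene"):
    i=robot.camera_info(n); im=robot.snapshot(n); cv2.imwrite(f"pics/{n}{sys.argv[1]}.png",im[:,:,::-1])
    for s,c,m in blobs(im,(4,120,110),(22,255,255),4):
        p=plane(i,[c],85)[0]; d=p[:2]-[535,37]
        if np.hypot(*d)<50 and s[4]>20: print(n,s,c.round(1),p.round(1),"r",np.hypot(*d).round(1),"ang",np.degrees(np.arctan2(d[1],d[0])).round(1))
E
python3 look.py 2
```

```text
wrist [ 231  231   55   82 2807] [258.9 269.5] [561.6  41.3  85. ] r 26.9 ang 9.3
scene [328 195  13  14 118] [334. 202.] [564.   37.3  85. ] r 29.0 ang 0.6
```

View pics/wrist2.png

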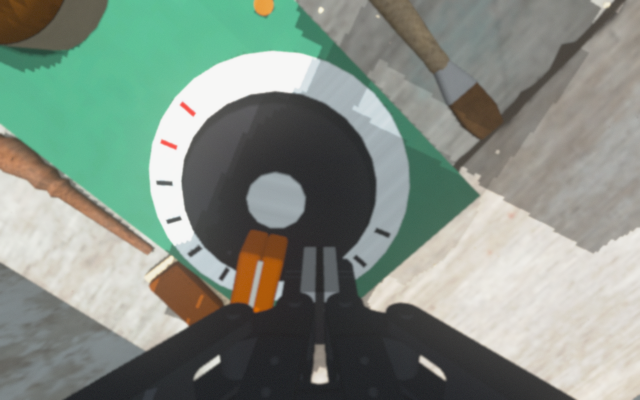

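First click done: the lug has snapped ahead of the fingers to about 9–11°, and contact force is back to zero. Next I'll sweep 20° around the axis for each click.

arm_command(commands=[[1, [-0.0009, -0.0015, 0], 0.05], [1, [-0.0009, -0.0015, 0], 0.05], [1, [-0.0009, -0.0015, 0], 0.05], [1, [-0.0009, -0.0015, 0], 0.05], [1, [-0.0009, -0.0015, 0], 0.05], [1, [-0.0009, -0.0015, 0], 0.05], [1, [-0.0009, -0.0015, 0], 0.05], [1, [0, 0, 0], 0]])

```text
time: 4.97
position: [562.9, 58.2, 146.3]
eef_rot: [-0.0, -0.045, 0.999, -0.0]
wrist_force: [0.5, -0.1, -0.7]
finger_gap: 0.3
grasp_force: 0.0
```

```bash
python3 look.py 3
```

```text
wrist [ 206  231   81   84 3007] [256.6 271.9] [562.8  31.5  85. ] r 28.3 ang -11.1
scene [330 199  14  13 115] [336.6 205.5] [563.7  25.6  85. ] r 30.9 ang -21.7
```

arm_command(commands=[[1, [-0.0009, -0.0015, 0], 0.05], [1, [-0.0009, -0.0015, 0], 0.05], [1, [-0.0009, -0.0015, 0], 0.05], [1, [-0.0009, -0.0015, 0], 0.05], [1, [-0.0009, -0.0015, 0], 0.05], [1, [-0.0009, -0.0015, 0], 0.05], [1, [-0.0009, -0.0015, 0], 0.05], [1, [0, 0, 0], 0]])

```text
time: 5.73
position: [568.5, 47.6, 146.3]
eef_rot: [-0.0, 0.13, 0.992, -0.0]
wrist_force: [-1.0, 0.9, 0.0]
finger_gap: -0.2
grasp_force: 0.0
```

```bash
python3 look.py 4
```

```text
wrist [ 232  232   55   80 2774] [260.3 269.7] [558.8  24.6  85. ] r 26.9 ang -27.5
scene [332 203  12  12 117] [337.2 208.8] [560.   16.2  85. ] r 32.5 ang -39.8
```

arm_command(commands=[[1, [-0.0009, -0.0015, 0], 0.05], [1, [-0.0009, -0.0015, 0], 0.05], [1, [-0.0009, -0.0015, 0], 0.05], [1, [-0.0009, -0.0015, 0], 0.05], [1, [-0.0009, -0.0015, 0], 0.05], [1, [-0.0009, -0.0015, 0], 0.05], [1, [0, 0, 0], 0]])

```text
time: 6.42
position: [570.0, 37.3, 146.3]
eef_rot: [-0.0, 0.276, 0.961, -0.0]
wrist_force: [0.9, -0.7, -0.7]
finger_gap: 0.0
grasp_force: 0.0
```

```bash
python3 look.py 5
```

```text
wrist [ 228  230   58   82 2832] [257.9 269.4] [553.6  17.7  85. ] r 26.8 ang -46.0
scene [330 207  13  12 105] [336.1 213. ] [552.    6.7  85. ] r 34.7 ang -60.7
```

View pics/wrist5.png

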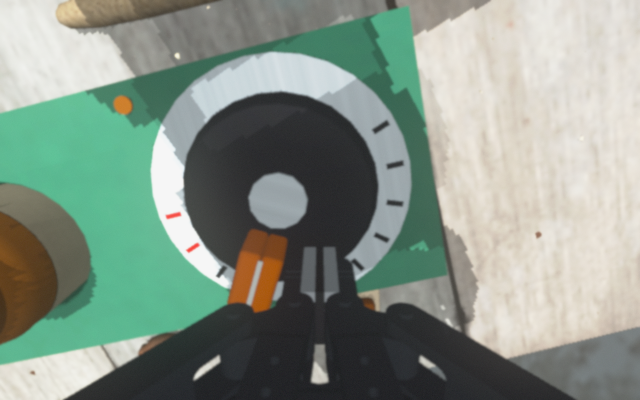

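Fourth click confirmed: three ticks (one black, two red) remain ahead of the lug, so it stands on the 8th, and contact force is zero. Backing off.

arm_command(commands=[[1, [0, 0.006, 0], 0], [1, [0, 0.008, 0], 0], [1, [0, 0.002, -0.015], 0], [1, [0, 0, -0.025], 0], [1, [0, 0, -0.03], 0], [1, [0, 0, -0.03], 0], [1, [-0.03, 0, -0.03], 0], [1, [-0.03, 0, -0.02], 0], [1, [-0.03, 0, 0], 0], [1, [-0.03, 0, 0], 0], [1, [0, 0, 0], 0], [1, [0, 0, 0], 0]])

```text
time: 7.52
position: [680.6, -12.6, 294.6]
eef_rot: [-0.001, 0.276, 0.961, 0.0]
wrist_force: [-0.1, 0.4, 0.4]
finger_gap: 0.0
grasp_force: 0.0
```

```bash
python3 look.py 6; python3 - <<'E'
import cv2
cv2.imwrite("pics/c6.png",cv2.resize(cv2.imread("pics/scene6.png")[160:330,260:420],None,fx=3.4,fy=3.4))
E
```

```text
wrist [242   0  32  41 832] [257.9  18.7] [557.7  13.4  85. ] r 32.8 ang -46.1
scene [330 205  13  14 122] [336.2 212. ] [553.7   9.   85. ] r 33.6 ang -56.2
```

View pics/c6.png

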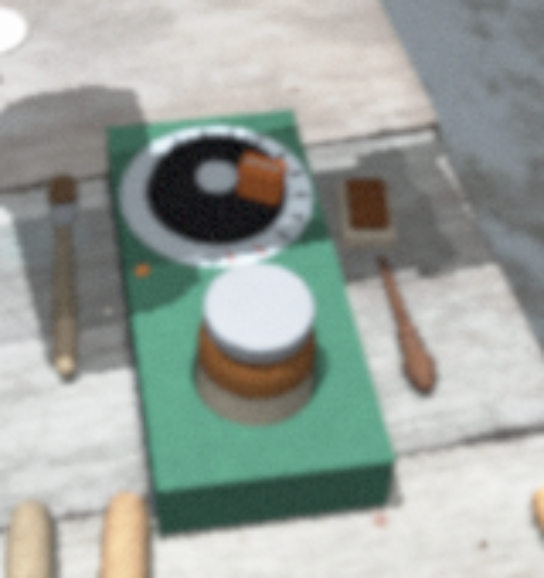

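The lug rests at the fourth click, at about (262,178) in the crop. The jar, brush, peg and rosin look undisturbed, and the arm is clear.

```bash
python3 -c "
from cell import robot
print(robot.sign_off())"
```

```text
the job is handed in; nothing more can be done
None
```

I turned the dial up exactly four clicks by pushing only; it rests in the fourth stop, the other items look undisturbed, the arm is clear, and I handed the job in at about 7.6 s (the sign-off returned no verdict).

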